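# Contact temperature check of a bench block heater

### The arm

A 6-joint arm with a two-finger parallel gripper is mounted at the origin on the work surface. World frame = base frame: x ahead of the robot, y to its left, z up, the work surface at z = 0. Lengths are in mm, angles in rad, forces in N, time in s.
With the tool pointing down it reaches from about 350 to 875 mm from the base axis. Payload 4.2 kg.
Tool frame: the origin (TCP) lies where the fingers leave the gripper's body, on its centre line; the fingertips stand 73 mm ahead of it and the grasp point (between the pads) lies 54 mm ahead of it; z points along the fingers, y is the direction in which the jaws open and shut (so a half turn about z gives the same grasp; the last joint's range is limited). The gripper opens to 85 mm and grips with 20 to 120 N. Pads are 22 mm wide; open, the fingers measure 114 mm over their backs; the gripper's body (76 mm by 85 mm) begins 54 mm behind the grasp point. The pads swing forward as they close: fully open they stand 13 mm farther back than shut.
Start: joints at [-0.95, 0.385, 0.008, 0, -1.194, -0.259], TCP at [221.238, -584.511, 303.912] pointing down, gripper open.
Joint ranges: [-3.14, 3.14], [-1.21, 2.06], [-1.07, 1.41], [-3.16, 2.05], [-2.99, -0.16], [-3.1, 3.1]. Speed limits (rad/s): [2.79, 2.79, 3.14, 3.14, 3.14, 3.14].

### API

Orientations are given as a unit quaternion [x, y, z, w].
In Python, from bench import arm gives the robot as it stands.
- The arm moves only by the tool apply_moves, never from a script. Its argument "increments" is a list that holds one entry, the list of rows, each a list of 7 numbers: the shift along the tool's x, y, z scaled (see below), then the turn, a rotation vector about the tool's x, y, z scaled (see below), then the gripper's target within -1 to 1 (fully open at 1, half-way at 0, shut at -1). A call has 1 to 10 rows; each row is the pose to reach, as a shift and turn from the pose commanded when the call began, along the tool's axes at that moment; what a row does not reach only later rows make up. The controller multiplies each number of a shift by 100 mm and each number of a turn by 0.5 rad. A row lasts 1/10 s, in which the tool goes at most 50 mm and 8.59 degrees, less where a joint would pass 70% of its speed; a pose out of reach is approached as far as the arm can. A call with a number of a shift or a turn outside -1 to 1 is refused whole. A call with a gripper value outside its range is refused whole. The fingers move at their own pace and stop on an object; the grip force is fixed at half the most. Time passes only in rows, so rows that repeat a pose let the fingers close. It gives the time, the measured TCP pose, the force and the opening at its end, in the units of the state.
- arm.read_state(): the state, without advancing time (a new reading comes with each control period).
- arm.get_image(name): name is "scene" or "top" or "wrist"; returns a dict with "img" (420x560x3 uint8, red, green, blue), "fx", "fy", "cx", "cy" (pixels), "k1" (the pictures are not rectified: a ray, as slopes to the right and down, at radius r is drawn at 1 + k1 r^2 times it, then the intrinsics apply), "pose" (4x4, takes a point from camera to world coordinates). Camera axes: x right, y up, looking along -z (the intrinsics and any distortion apply to the point x, -y, -z); pixel columns grow to the right and rows downward; lengths in mm; the calibration is good to about 2 mm. A picture is of the moment at which its call begins. There is no depth.
- arm.job_done(): hands the job in, once; it reports no verdict.
Trained networks look in a picture, given as the dict that the camera call returned (one of the last four; its "shot" number tells which), for a name from the list of things; names that differ only in an ending like _2 or _b are one class to them, and where a whole thing is asked for, a point or a joint stands for the part that bears it (a point fixed in the world has none). Each returns a list of dicts, best first, with "conf" (0 to 1); they miss things now and then, are a little off and sometimes report something else, mostly with a low value. They report only what shows in the picture. A call takes as long as a camera call. They do not tell look-alikes from the thing itself.
- arm.outline_of(label, picture): "pixels" (420x560 bool, what is visible of it) and "box" ([centre column, centre row, width, height] in pixels, round what is visible of it).
- arm.mark_of(label, picture): "at" ([column, row] in pixels: a listed point, or the origin of a listed thing).
The state is a dict: "clock": time; "joints": joint angles; "joint_vel": joint speeds; "joint_efforts": joint torques, N m; "position": TCP position; "ee_rot": TCP orientation; "contact_force": force on the tool from outside, world axes, zero at the start; "wrist_torque": the same for the moment, N m; "gripper_width": finger opening in mm.
Only numpy, scipy, OpenCV 4.12 (cv2) and the standard library are available. Lean on these libraries where they do the work, as an engineer would, in place of code of your own. Each camera call takes 0.05 s, during which the arm holds its last target.

### The job

Check the temperature of the tube block on the bench heater: first swing the hand lever down until the clamp is fully shut, so that the block is held to the hot plate, then take the contact thermometer out of its stand and hold it upright on the block with its tip wholly inside the engraved ring. Press lightly, so that the sprung tip goes about halfway in, never hard, and finish while you are still holding it there, steady, with nothing else touching it. Leave the bottle, the tube rack and the tip box where they are.

Things in the scene. Friction and masses are not known exactly. Their poses are not given: they have to be found in the camera images.
- heater: White bench block heater, 240 mm deep (x), 220 mm wide (y), housing top 80 mm above the bench, sloping front (-x) panel with display. Fixed; place and yaw vary. Origin: centre of underside; x to its back, y to its left. On top: hot plate (83 mm high) with the tube block; the clamp's cross shaft with two claws runs along the block's back edge, hand lever at the shaft's right (-y) end.
- block: Aluminium tube block, 1 kg, loose on the hot plate between low stops (1 mm play). Foot 100 x 128 x 8 mm, upper part 76 x 122 mm, top face 42 mm above its underside, 125 mm above the bench. Six open tube wells along the back half; the front 42 mm is a flat land with the engraved ring. Origin: centre of its underside; axes as the heater's.
- mark (a point): Centre of the engraved dark ring on the block's top face, ring 28 mm inside and 33 mm outside diameter, with a small dot in the middle; level surface, 125 mm above the bench. In the block's frame at x -16 mm, y +30 mm.
- clamp (a joint): Hinge angle of the clamp lever, rad: 0 = fully shut (lever level, claws down over the block's foot), grows as the lever is raised, 1.25 at most; starts 0.65 to 1.05. Stays where it is left (friction 0.18 N m, about 2 N at the grip), solid stop at 0. Turns about the heater's +y axis through point clamp_hinge: raised, the grip goes up and towards the heater's back.
- clamp_grip (a point): Middle of the lever's black round grip (16 mm diameter, 62 mm long, along the lever); moves with it. Shut: 93 mm in front of the hinge line and 20 mm above it, so 118 mm above the bench, over the housing's right part, grip pointing to the heater's front. The block's side wall is 31 mm to the left of the lever's middle plane; nothing stands on the heater to its right.
- clamp_hinge (a point): The point of the clamp's hinge line in the lever's middle plane, 98 mm above the bench: in the heater's frame at x +85 mm, y -92 mm. Fixed on the heater.
- thermometer: One-piece contact thermometer, 0.1 to 0.16 kg, upright in its stand. Light grey handle 26 (x) x 30 (y) x 95 mm (z), display high on its front (-x) face, thin stem below (8 to 12 mm) with sprung tip. Origin: centre of the handle's underside, 62 mm above the tip's face; z up. In the stand the handle spans 75 to 170 mm above the bench; yaw varies. Grip its 30 mm sides (along y), upper half.
- tip (a joint): How far the sprung contact tip is pushed into the stem, in m: 0 = free, 0.010 = bottomed. It takes 0.8 N to start and 0.4 N more for each mm (2.8 N at half travel, 4.8 N at the bottom).
- tip_face (a point): Centre of the flat round face (12 mm diameter, copper) of the sprung tip, the thermometer's lowest point; 62 mm below the handle's underside when the tip is free.
- stand: Dark grey plastic holder for the thermometer: foot 84 x 84 x 10 mm, column 46 x 46 mm, top 75 mm above the bench, with an 18 mm upright bore that takes the stem (tip face then 13 mm above the bench, so lift 65 mm to clear). Does not move. Origin: centre of its underside. Left of the heater, nearer or farther: it and the bottle may have changed places.
- bottle: Amber reagent jar, 58 mm diameter, 105 mm tall, white cap, loose. Origin: centre of its underside. To be left alone.
- rack: White tube rack 120 x 100 mm with red-capped tubes, 100 mm tall in all, loose, to the right of the heater. Origin: centre of its underside. To be left alone.
- tip_box: Blue box of yellow pipette tips, 118 x 82 mm, 63 mm tall, loose, far left. Origin: centre of its underside. To be left alone.
Not all that is in view belongs to the job. There is more than one size of the thermometer; the job needs the smallest.

How it is judged:
By the outcome, as a careful person would: the job done as asked, in the order asked, and still so for the second after the job is handed in, while the arm keeps its last pose, push and grip.
It also fails if it takes over 58 s, if anything falls off the work surface, if the arm or the gripper's body presses on something with over 40 N, if the wrist force passes 120 N, or if a joint passes its speed limit or range.

## Working session

There is one attempt and no reset: what is moved stays moved. The work goes in short steps, Python scripts to look and compute and a tool call to move; the robot and the scene stay as the last step left them, time stands still between calls to the robot, and variables do not carry over. Pictures are saved under pics/ and viewed, and the job is handed in when it is done.

Besides the shell and the picture viewer there is one more tool, called after "Request:" as a command line: name --argument value ..., lists and objects as JSON in quotes. apply_moves: Moves the arm, as the interface text tells. Shifts and turns lie within -1 to 1; 1 stands for 100 mm of shift or 0.5 rad of turn. Its arguments: {"type":"object","properties":{"increments":{"type":"array"}},"required":["increments"]}

```bash
ls; mkdir -p pics
cat > h.py <<'E'
import numpy as np, cv2
from bench import arm
from scipy.spatial.transform import Rotation as R
def K(p): return np.array([[p['fx'],0,p['cx']],[0,p['fy'],p['cy']],[0,0,1.]])
def ray(p,uv):
    d=np.array([p['k1'],0,0,0,0.])
    q=cv2.undistortPoints(np.array([[uv]],float),K(p),d)[0,0]
    T=np.array(p['pose']); v=T[:3,:3]@np.array([q[0],-q[1],-1]); return T[:3,3],v/np.linalg.norm(v)
def atz(p,uv,z):
    o,v=ray(p,uv); return o+v*(z-o[2])/v[2]
def proj(p,X):
    T=np.array(p['pose']); c=T[:3,:3].T@(np.asarray(X,float)-T[:3,3])
    a,b=c[0]/-c[2],-c[1]/-c[2]; f=1+p['k1']*(a*a+b*b)
    return np.array([p['fx']*a*f+p['cx'],p['fy']*b*f+p['cy']])
def tri(obs):
    A=np.zeros((3,3));b=np.zeros(3)
    for p,uv in obs:
        o,v=ray(p,uv);M=np.eye(3)-np.outer(v,v);A+=M;b+=M@o
    return np.linalg.solve(A,b)
def save(p,n): cv2.imwrite('pics/'+n,p['img'][:,:,::-1])
E
python3 - <<'E'
from h import *
print(arm.read_state())
for n in ['scene','top','wrist']:
    p=arm.get_image(n); save(p,n+'0.png'); print(n,p['fx'],p['k1'],np.round(p['pose'],3).tolist(),p['shot'])
    for l in ['heater','block','mark','clamp','clamp_grip','clamp_hinge','thermometer','tip_face','stand','bottle','rack','tip_box']:
        try: m=[(np.round(d['at'],1).tolist(),round(d['conf'],2)) for d in arm.mark_of(l,p)]
        except Exception as e: m=str(e)[:80]
        try: o=[(np.round(d['box']).tolist(),round(d['conf'],2)) for d in arm.outline_of(l,p)]
        except Exception as e: o=str(e)[:80]
        print(l,m,'|',o)
E
```

```text
pics
{'clock': 0.0, 'joints': array([-9.50421180e-01,  3.85591717e-01,  6.61671887e-03, -4.97280868e-04,
       -1.19397808e+00, -2.58604463e-01]), 'joint_vel': array([-6.91478175e-05, -5.38176402e-04, -8.23763471e-05,  1.67579951e-04,
       -7.94012829e-04,  1.53519359e-04]), 'joint_efforts': array([-2.27294486e-04, -3.92289305e+01,  1.88410181e+01,  4.18621615e+00,
       -4.53424640e-03, -1.15687428e-05]), 'position': array([ 221.08625655, -584.14142233,  302.79686141]), 'ee_rot': array([-1.79810188e-01,  9.83700707e-01,  1.07422192e-03, -2.49688747e-04]), 'contact_force': array([ 0.51374059,  0.8744492 , -0.49114231]), 'wrist_torque': array([-0.05309861,  0.032342  , -0.0042098 ]), 'gripper_width': 85.23261123135752}
scene 422.6330744587254 0.007602931856018564 [[-0.568, -0.588, 0.576, 1225.823], [0.823, -0.391, 0.412, 451.784], [-0.017, 0.708, 0.706, 896.409], [0.0, 0.0, 0.0, 1.0]] 1
heater [([250.8, 205.4], 0.57)] | []
block [([246.2, 190.6], 0.75)] | [([244.0, 184.0, 51.0, 38.0], 0.57)]
mark [([256.0, 175.6], 0.6)] | [([244.0, 184.0, 53.0, 35.0], 0.67), ([231.0, 179.0, 58.0, 
[... 1850 characters left out ...]
.0], 0.84)]
bottle [([205.6, 202.2], 0.71)] | [([169.0, 259.0, 23.0, 22.0], 0.85)]
rack [([434.0, 203.4], 0.72)] | [([439.0, 203.0, 39.0, 43.0], 0.58)]
tip_box [([141.2, 218.9], 0.81)] | [([140.0, 218.0, 35.0, 42.0], 0.67), ([207.0, 205.0, 33.0, 33.0], 0.24)]
wrist 360.7412307563243 -0.023888773571994315 [[-0.354, -0.893, -0.276, 151.081], [0.935, -0.338, -0.105, -611.558], [-0.0, -0.295, 0.955, 374.061], [0.0, 0.0, 0.0, 1.0]] 3
heater [] | []
block [] | []
mark [] | []
clamp it knows: block, bottle, clamp_grip, clamp_hinge, heater, mark, rack, stand, the | []
clamp_grip [] | []
clamp_hinge [] | []
thermometer [] | []
tip_face [] | []
stand [] | []
bottle [] | []
rack [] | []
tip_box [] | []
```

View pics/scene0.png

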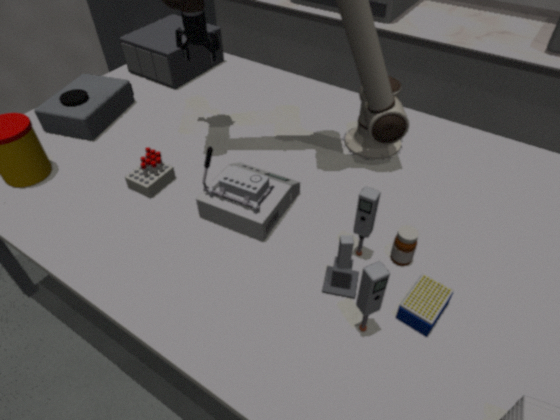

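View pics/top0.png

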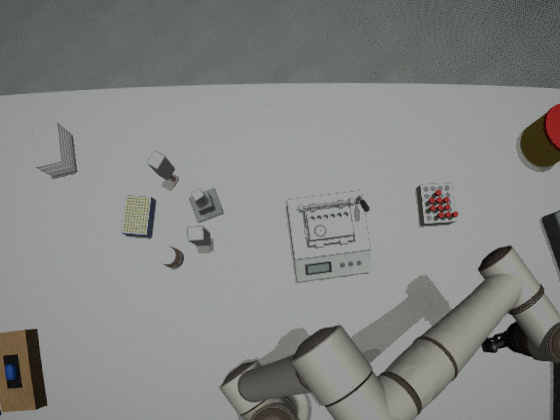

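Run:
```python
import cv2
a=cv2.imread('pics/top0.png')[140:290,110:480]; cv2.imwrite('pics/top0z.png',cv2.resize(a,None,fx=2.1,fy=2.1,interpolation=3))
a=cv2.imread('pics/scene0.png')[120:350,120:470]; cv2.imwrite('pics/scene0z.png',cv2.resize(a,None,fx=2.25,fy=2.25,interpolation=3))
```

```text
(no output)
```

View pics/top0z.png

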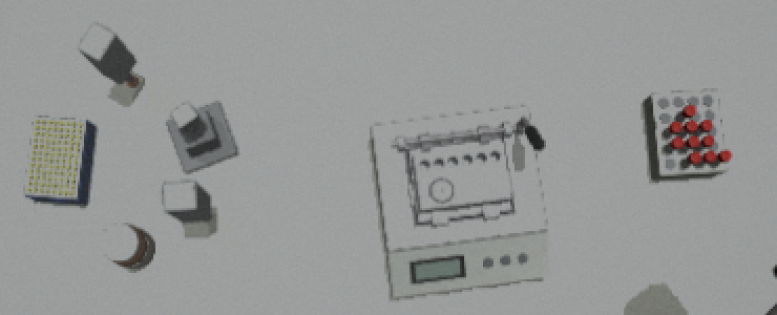

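View pics/scene0z.png

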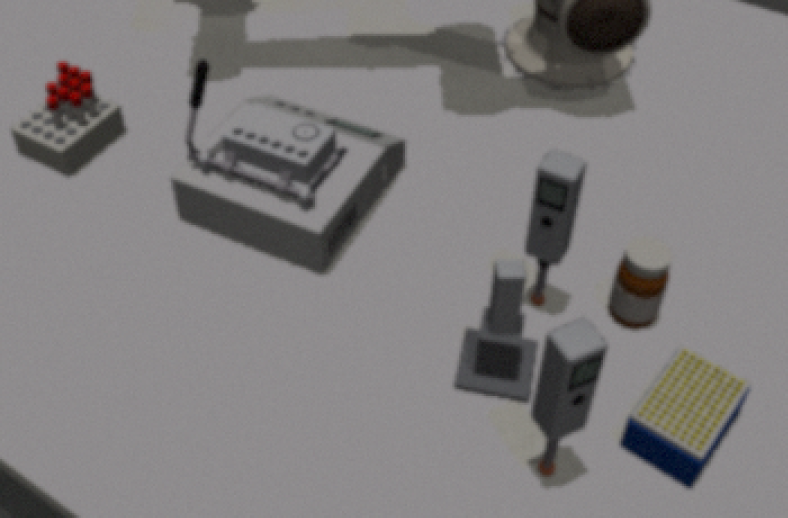

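Run:
```python
from h import *
from scipy.optimize import least_squares
s=arm.get_image('scene');t=arm.get_image('top')
# own readings for corners, top zoom coords /2.1 + (110,140)
z=lambda u,v:(u/2.1+110,v/2.1+140)
for n,uv,h in [('housing BL',z(371,126),80),('housing BR',z(528,106),80),('ring',z(441,189),125),('ring net',(320.6,228.2),125),('hinge',(361.6,201.4),98),('block',(326.5,226.7),83),('heater',(329.7,237.6),0),
  ('stand foot c',z(202,137),10),('handle top c',z(187,110),170),('rack',(434,203.4),0),('bottle',(169,259),105),('bottle?',(205.6,202.2),0),('stand net',(207.2,203.2),0),('small therm net',(202.3,238.9),75)]:
    print(n,np.round(atz(t,uv,h),1))
print('scene')
for n,uv,h in [('ring',(256,175.6),125),('hinge',(209.9,188.1),98),('block',(246.2,190.6),83),('stand',(339,286.1),0),('thermo',(344.4,265.1),75),('bottle',(401.8,257.2),0)]:
    print(n,np.round(atz(s,uv,h),1))
```

```text
housing BL [607.9 -42.6  80. ]
housing BR [ 633.9 -261.1   80. ]
ring [ 513.  -133.9  125. ]
ring net [ 518.1 -135.7  125. ]
hinge [ 598.  -257.4   98. ]
block [ 528.1 -155.9   83. ]
heater [ 506.5 -172.1    0. ]
stand foot c [608.3 202.   10. ]
handle top c [614.3 198.  170. ]
rack [ 608.6 -500.1    0. ]
bottle [437.1 292.  105. ]
bottle? [619.7 205.5   0. ]
stand net [616.5 200.5   0. ]
small therm net [497.3 202.2  75. ]
scene
ring [ 500.1 -140.6  125. ]
hinge [ 592.7 -238.3   98. ]
block [ 530.8 -156.    83. ]
stand [620.  205.8   0. ]
thermo [608.5 207.2  75. ]
bottle [441.6 300.7   0. ]
```

Request:
apply_moves --increments '[[[-0.4,0.28,-0.05,0,0,0.1,-1],[-0.8,0.56,-0.1,0,0,0.2,-1],[-1,0.7,-0.13,0,0,0.25,-1]]]'

```text
clock: 4.0
position: [291.1, -481.6, 317.5]
ee_rot: [-0.118, 0.993, -0.0, 0.0]
contact_force: [-0.5, -1.2, 0.5]
gripper_width: 44.0
```

Request:
apply_moves --increments '[[[-0.4,0.22,-0.05,0,0,0.1,-1],[-0.8,0.45,-0.1,0,0,0.2,-1],[-1,0.56,-0.13,0,0,0.235,-1]]]'

```text
clock: 4.3
position: [376.0, -403.7, 330.7]
ee_rot: [-0.06, 0.998, -0.0, 0.001]
contact_force: [0.5, -1.3, -0.7]
gripper_width: 0.4
```

Request:
apply_moves --increments '[[[-0.4,0.2,0,0,0,0,-1],[-0.8,0.4,0,0,0,0,-1],[-1,0.5,0,0,0,0,-1]]]'

```text
clock: 4.6
position: [469.8, -342.4, 330.0]
ee_rot: [-0.061, 0.998, -0.0, 0.0]
contact_force: [-0.7, -0.2, 0.5]
gripper_width: 0.2
```

Request:
apply_moves --increments '[[[-0.1,0.4,0,0,0,0,-1],[-0.2,0.8,0,0,0,0,-1],[-0.25,1,0,0,0,0,-1]]]'

```text
clock: 4.9
position: [480.6, -239.6, 330.0]
ee_rot: [-0.061, 0.998, 0.0, 0.0]
contact_force: [0.4, -1.0, 0.7]
gripper_width: -0.2
```

Request:
apply_moves --increments '[[[-0.07,0.4,0,0,0,0,-1],[-0.1,0.5,0,0,0,0,-1],[-0.1,0.5,0,0,0,0,-1]]]'

```text
clock: 5.2
position: [484.6, -190.0, 330.3]
ee_rot: [-0.061, 0.998, -0.0, 0.0]
contact_force: [0.3, 0.4, 0.4]
gripper_width: -0.1
```

Run:
```python
from h import *
p=arm.get_image('wrist'); save(p,'w1.png')
import pickle; pickle.dump(p,open('w1.pkl','wb'))
print(np.round(p['pose'],3).tolist(), arm.read_state()['position'])
for l in ['block','mark','clamp_grip','clamp_hinge','heater']:
    print(l,[(np.round(d['at'],1).tolist(),round(d['conf'],2)) for d in arm.mark_of(l,p)])
cv2.imwrite('pics/w1z.png',cv2.resize(p['img'][:,:,::-1],(800,600),interpolation=3))
```

```text
[[-0.122, -0.948, -0.294, 410.041], [0.993, -0.117, -0.036, -199.559], [-0.0, -0.296, 0.955, 400.408], [0.0, 0.0, 0.0, 1.0]] [ 484.48367869 -190.91001478  330.2018137 ]
block [([301.9, 244.5], 0.62)]
mark [([340.4, 240.7], 0.81)]
clamp_grip [([14.1, 241.2], 0.24)]
clamp_hinge [([206.5, 308.9], 0.95)]
heater [([297.4, 199.0], 0.81)]
```

View pics/w1z.png

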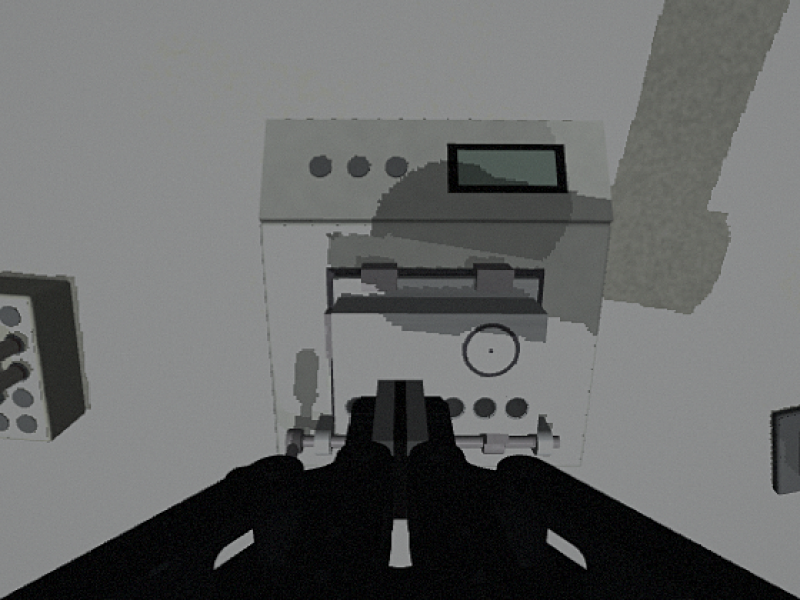

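Run:
```python
from h import *
import pickle
p=pickle.load(open('w1.pkl','rb')); s=0.7
for n,uv,h in [('ring',(491*s,351*s),125),('ring L',(463*s,350*s),125),('ring R',(519.5*s,350*s),125),('ring T',(491*s,324*s),125),('ring B',(491*s,377*s),125),('hinge',(206.5,308.9),98),('hinge mine',(294*s,440*s),98),('FL',(261*s,219*s),80),('FR',(612*s,219*s),80),('shaft R end',(558*s,441*s),98),('blk topL',(327*s,313*s),125),('blk topR',(546*s,313*s),125),('plate front L',(262*s,120*s),40)]:
    print(n,np.round(atz(p,uv,h),1))
```

```text
ring [ 513.1 -134.   125. ]
ring L [ 514.4 -150.1  125. ]
ring R [ 510.5 -117.9  125. ]
ring T [ 496.9 -136.9  125. ]
ring B [ 529.2 -131.2  125. ]
hinge [ 603.2 -246.4   98. ]
hinge mine [ 602.3 -247.1   98. ]
FL [ 460.8 -279.8   80. ]
FR [434.2 -63.9  80. ]
shaft R end [581.6 -71.6  98. ]
blk topL [ 501.7 -229.4  125. ]
blk topR [ 486.7 -107.3  125. ]
plate front L [ 402.  -292.1   40. ]
```

Run:
```python
from h import *
import pickle
s=arm.get_image('scene');t=arm.get_image('top')
pickle.dump((s,t),open('st.pkl','wb'))
psi=.122; ex=np.array([np.cos(psi),np.sin(psi),0]);ey=np.array([-np.sin(psi),np.cos(psi),0]);O=np.array([506.5,-165,0])
H=O+85*ex-92*ey+[0,0,98]
for th in np.arange(.6,1.15,.05):
    g=lambda r:H+(-r*np.cos(th)+20*np.sin(th))*ex+np.array([0,0,r*np.sin(th)+20*np.cos(th)])
    print(round(th,2),np.round(g(93)),'scene',np.round(proj(s,g(93)),1),np.round(proj(s,g(124)),1),'top',np.round(proj(t,g(93)),1),np.round(proj(t,g(124)),1))
print(proj(s,H),proj(t,H))
a=cv2.imread('pics/scene0.png')[130:220,180:280]; cv2.imwrite('pics/a.png',cv2.resize(a,None,fx=6,fy=6,interpolation=3))
a=cv2.imread('pics/top0.png')[180:230,330:390]; cv2.imwrite('pics/b.png',cv2.resize(a,None,fx=10,fy=10,interpolation=3))
```

```text
0.6 [ 537. -254.  167.] scene [215.5 157. ] [219.7 147.2] top [365.  218.6] [367.5 226.9]
0.65 [ 541. -254.  170.] scene [214.7 156.8] [218.7 146.8] top [365.  217.1] [367.5 225.1]
0.7 [ 544. -253.  173.] scene [213.8 156.7] [217.6 146.4] top [364.9 215.6] [367.5 223.1]
0.75 [ 548. -253.  176.] scene [212.9 156.6] [216.5 146.2] top [364.9 214.1] [367.5 221.1]
0.8 [ 552. -252.  179.] scene [212.  156.6] [215.3 146. ] top [364.8 212.5] [367.4 219. ]
0.85 [ 556. -252.  181.] scene [211.1 156.7] [214.2 146. ] top [364.7 210.8] [367.3 216.9]
0.9 [ 560. -251.  183.] scene [210.1 156.9] [212.9 146.1] top [364.6 209.2] [367.2 214.7]
0.95 [ 565. -251.  185.] scene [209.2 157.2] [211.7 146.3] top [364.4 207.5] [367.  212.4]
1.0 [ 569. -250.  187.] scene [208.2 157.5] [210.4 146.6] top [364.3 205.7] [366.8 210.1]
1.05 [ 573. -249.  189.] scene [207.2 158. ] [209.1 147. ] top [364.1 204. ] [366.6 207.8]
1.1 [ 578. -249.  190.] scene [206.2 158.5] [207.7 147.5] top [363.9 202.3] [366.4 205.5]
[205.7225214 188.9226988] [357.58580706 200.0547303 ]
```

View pics/a.png

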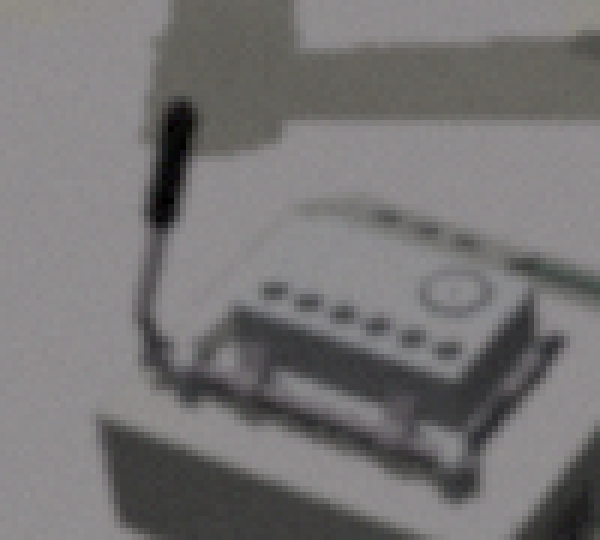

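View pics/b.png

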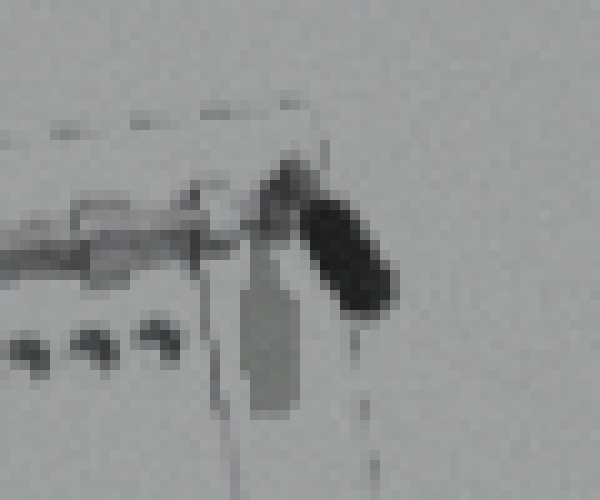

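Request:
apply_moves --increments '[[[-0.4,-0.28,0,0,0,0,-1],[-0.8,-0.56,0,0,0,0,-1],[-1,-0.7,0,0,0,0,-1]]]'

```text
clock: 5.9
position: [594.1, -250.6, 328.8]
ee_rot: [-0.059, 0.998, -0.0, -0.0]
contact_force: [-0.7, 1.2, -0.5]
gripper_width: 0.3
```

Request:
apply_moves --increments '[[[-0.12,0,0.2,0,0,0,-1],[-0.12,0,0.42,0,0,0,-1],[-0.12,0,0.42,0,0,0,-1]]]'

```text
clock: 6.2
position: [602.6, -247.4, 283.5]
ee_rot: [-0.059, 0.998, 0.001, -0.004]
contact_force: [-0.3, 0.2, -0.2]
gripper_width: -0.2
```

```bash
cat >> h.py <<'E'
psi=.122; ex=np.array([np.cos(psi),np.sin(psi),0]);ey=np.array([-np.sin(psi),np.cos(psi),0]);O=np.array([506.5,-165,0])
def toH(P): d=np.asarray(P)-O; return np.array([d@ex,d@ey,d[2]])
E
python3 - <<'E'
from h import *
print(toH(arm.read_state()['position']))
p=arm.get_image('scene'); q=arm.get_image('top')
a=p['img'][80:240,140:300,::-1]; a=cv2.resize(a,(600,600),interpolation=3)
cv2.imwrite('pics/c.png',a)
a=q['img'][150:280,280:440,::-1]; cv2.imwrite('pics/d.png',cv2.resize(a,None,fx=4,fy=4,interpolation=3))
E
```

```text
[ 85.39306604 -93.47030321 283.45192281]
```

View pics/c.png

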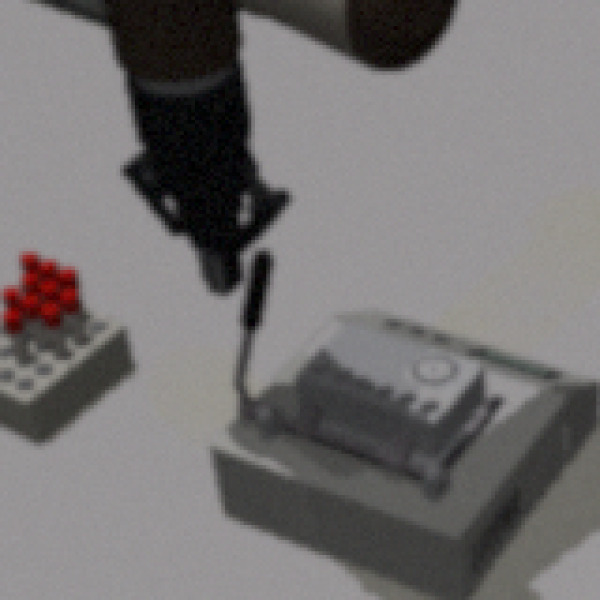

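View pics/d.png

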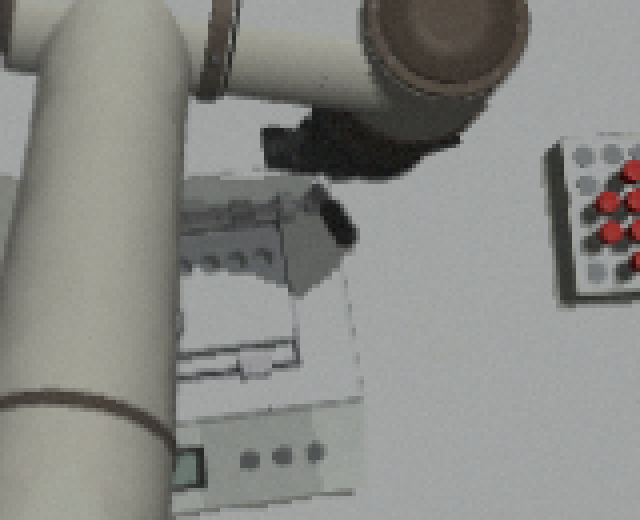

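Run:
```python
from h import *
for i in range(2):
    s=arm.read_state();print(s['clock'],toH(s['position']),s['contact_force'],R.from_quat(s['ee_rot']).as_matrix()[:,2].round(4)); arm.get_image('wrist')
```

```text
6.3 [ 86.46426745 -94.02863399 287.95086293] [-0.16066    -0.71461756  0.46405722] [-9.e-04 -6.e-04 -1.e+00]
6.35 [ 86.78442523 -94.0116625  289.09890935] [0.18811414 0.122697   0.96749216] [ 0.0014 -0.001  -1.    ]
```

Request:
apply_moves --increments '[[[0.1,0.02,0.12,0,0,0,-1],[0.21,0.02,0.18,0,0,0,-1],[0.31,0.02,0.22,0,0,0,-1],[0.4,0.02,0.26,0,0,0,-1],[0.49,0.02,0.32,0,0,0,-1],[0.57,0.02,0.38,0,0,0,-1],[0.65,0.02,0.45,0,0,0,-1],[0.73,0.02,0.53,0,0,0,-1],[0.8,0.02,0.61,0,0,0,-1],[0.85,0.02,0.7,0,0,0,-1]]]'

```text
clock: 7.4
position: [518.6, -255.5, 217.1]
ee_rot: [-0.06, 0.998, 0.0, -0.0]
contact_force: [0.5, 0.3, 1.6]
gripper_width: -0.2
```

Run:
```python
from h import *
s=arm.read_state();print(s['clock'],toH(s['position']),s['contact_force'])
p=arm.get_image('scene')
a=p['img'][80:240,140:300,::-1]; a=cv2.resize(a,(600,600),interpolation=3)
cv2.imwrite('pics/e.png',a)
```

```text
7.4 [  0.98855595 -91.32822801 217.08721225] [0.53809804 0.34116225 1.60119513]
```

View pics/e.png

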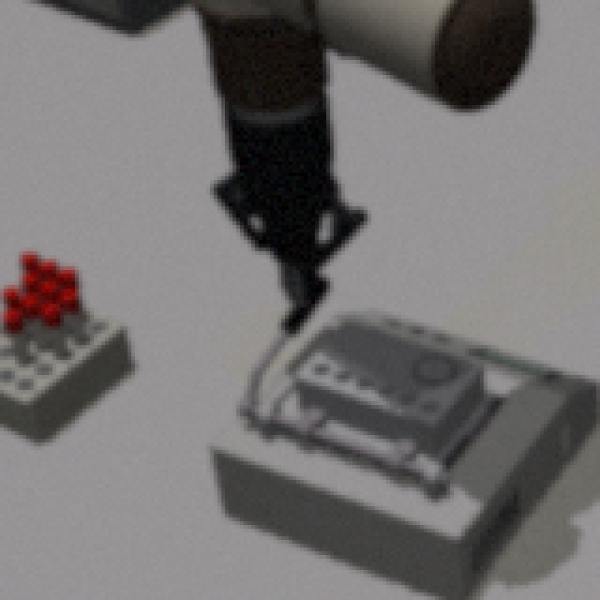

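Request:
apply_moves --increments '[[[0.03,0,0.05,0,0,0,-1],[0.05,0,0.09,0,0,0,-1],[0.07,0,0.12,0,0,0,-1],[0.09,0,0.15,0,0,0,-1],[0.1,0,0.17,0,0,0,-1],[0.1,0,0.185,0,0,0,-1],[0.1,0,0.19,0,0,0,-1],[0.1,0,0.19,0,0,0,-1]]]'

```text
clock: 8.25
position: [508.9, -256.7, 198.8]
ee_rot: [-0.06, 0.998, 0.0, -0.001]
contact_force: [0.0, -0.7, 1.3]
gripper_width: -0.1
```

Now a gentle press to the stop.

Request:
apply_moves --increments '[[[0,0,0.01,0,0,0,-1],[0,0,0.02,0,0,0,-1],[0,0,0.03,0,0,0,-1],[0,0,0.03,0,0,0,-1]]]'

```text
clock: 8.65
position: [509.0, -256.8, 198.2]
ee_rot: [-0.06, 0.998, -0.0, -0.0]
contact_force: [-3.8, 2.6, 12.8]
gripper_width: -0.2
```

Request:
apply_moves --increments '[[[0,0,-0.4,0,0,0,-1],[0,0,-0.8,0,0,0,-1],[0,0,-1,0,0,0,-1]]]'

```text
clock: 8.95
position: [510.1, -256.9, 299.5]
ee_rot: [-0.06, 0.998, -0.001, 0.002]
contact_force: [-0.1, 0.1, 0.3]
gripper_width: 0.0
```

Request:
apply_moves --increments '[[[-0.1,0.4,-0.4,0,0,0,0],[-0.2,0.8,-0.7,0,0,0,0],[-0.22,1,-0.9,0,0,0,0]]]'

```text
clock: 9.25
position: [519.4, -153.0, 387.4]
ee_rot: [-0.06, 0.998, 0.0, 0.001]
contact_force: [1.4, -0.6, 0.1]
gripper_width: 42.2
```

Request:
apply_moves --increments '[[[-0.1,0.45,0,0,0,0,0.5],[-0.2,0.9,0,0,0,0,0.5],[-0.22,1,0,0,0,0,0.5]]]'

```text
clock: 9.55
position: [529.1, -49.3, 385.7]
ee_rot: [-0.062, 0.998, 0.001, 0.0]
contact_force: [-0.7, -0.3, -0.0]
gripper_width: 64.1
```

Request:
apply_moves --increments '[[[-0.1,0.4,0,0,0,0,1],[-0.2,0.8,0,0,0,0,1],[-0.22,1,0,0,0,0,1],[-0.22,1,0,0,0,0,1]]]'

```text
clock: 9.95
position: [539.1, 51.1, 385.2]
ee_rot: [-0.061, 0.998, 0.0, -0.001]
contact_force: [-0.0, -0.2, 0.5]
gripper_width: 85.4
```

Run:
```python
from h import *
import pickle
s=arm.read_state();print(s['clock'],s['position'],s['contact_force'],s['ee_rot'],s['gripper_width'])
w=arm.get_image('wrist');p=arm.get_image('scene');t=arm.get_image('top')
pickle.dump((w,p,t),open('v2.pkl','wb'))
for l in ['thermometer','stand','bottle']:
  for q in (w,p): print(l,[(np.round(d['at'],1).tolist(),round(d['conf'],2)) for d in arm.mark_of(l,q)])
print([(np.round(d['at'],1).tolist(),round(d['conf'],2)) for d in arm.mark_of('clamp_grip',p)],[(np.round(d['at'],1).tolist(),round(d['conf'],2)) for d in arm.mark_of('clamp_grip',t)])
cv2.imwrite('pics/w2.png',cv2.resize(w['img'][:,:,::-1],(800,600),interpolation=3))
a=p['img'][120:250,160:320,::-1]; cv2.imwrite('pics/f.png',cv2.resize(a,None,fx=5,fy=4.6,interpolation=3))
a=t['img'][140:300,110:450,::-1]; cv2.imwrite('pics/g.png',cv2.resize(a,None,fx=2.3,fy=2.3,interpolation=3))
g=O-8*ex-92*ey+[0,0,118]; print('exp grip',g,proj(p,g),proj(t,g))
for th in (0,.05,.1,.2):
    H=O+85*ex-92*ey+[0,0,98];e=H+(-124*np.cos(th)+20*np.sin(th))*ex+np.array([0,0,124*np.sin(th)+20*np.cos(th)]);print(th,'end',proj(p,e),proj(t,e))
```

```text
9.95 [539.0716008   51.08229392 385.15825131] [-0.00957295 -0.15961821  0.46722559] [-6.11456027e-02  9.98128661e-01  9.47202102e-05 -6.17850883e-04] 85.38593366269097
thermometer [([475.4, 337.1], 0.91), ([426.1, 158.5], 0.83), ([406.1, 256.3], 0.66)]
thermometer [([366.1, 303.2], 0.95), ([346.3, 266.6], 0.92), ([361.4, 230.5], 0.91)]
stand []
stand [([341.1, 282.2], 0.82)]
bottle [([485.5, 118.7], 0.88)]
bottle [([398.3, 258.9], 0.62)]
[([225.9, 166.2], 0.88)] [([364.5, 230.0], 0.86)]
exp grip [ 509.7556399  -257.28976546  118.        ] [222.6614249  165.27760536] [363.75794977 230.97769267]
0 end [228.26858059 159.53607227] [365.47007138 241.87756808]
0.05 end [227.85717797 158.10032908] [365.75882809 241.21844374]
0.1 end [227.38939824 156.72668311] [366.02904847 240.447374  ]
0.2 end [226.28611113 154.18075787] [366.50988974 238.57270207]
```

View pics/w2.png

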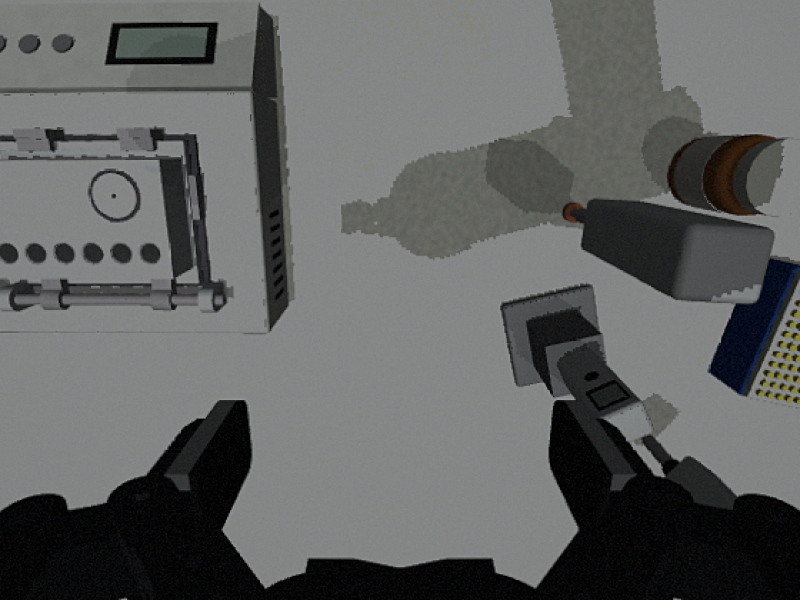

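View pics/f.png

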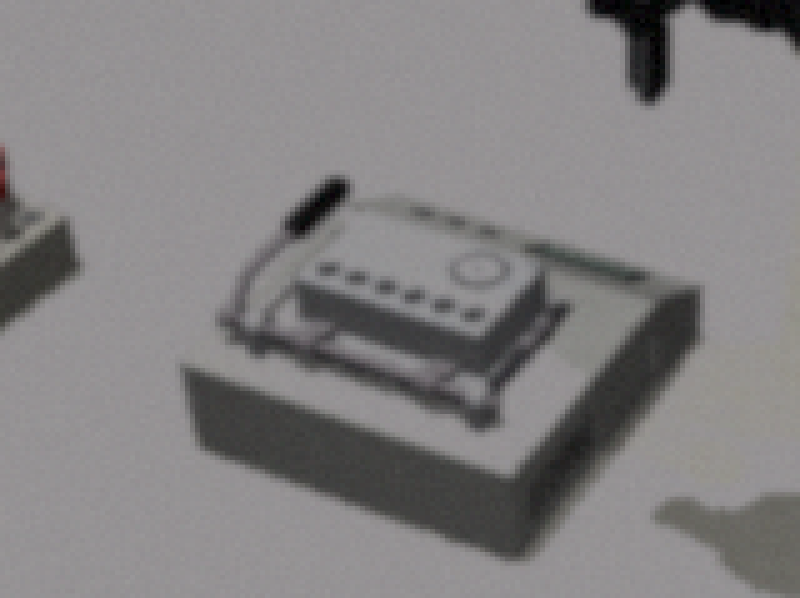

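View pics/g.png

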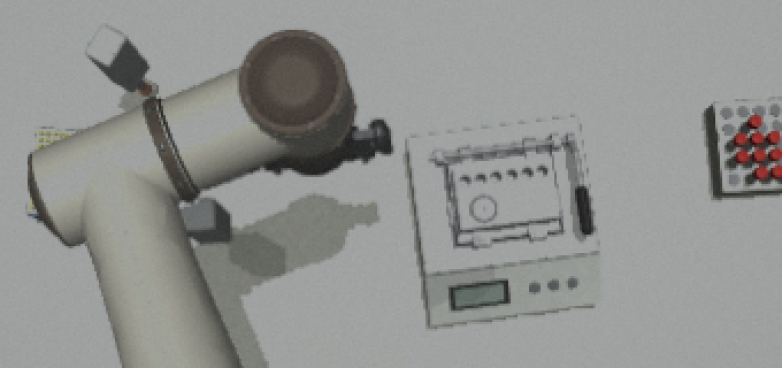

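Run:
```python
from h import *
import pickle
w,p,t=pickle.load(open('v2.pkl','rb'))
a=cv2.imread('pics/top0.png')[155:255,150:230]; cv2.imwrite('pics/i.png',cv2.resize(a,None,fx=6,fy=6,interpolation=3))
a=w['img'][180:350,340:520,::-1]; cv2.imwrite('pics/j.png',cv2.resize(a,None,fx=3.5,fy=3.5,interpolation=3))
a=p['img'][180:340,310:440,::-1]; cv2.imwrite('pics/k.png',cv2.resize(a,None,fx=3.7,fy=3.7,interpolation=3))
for uv in [(475.4,337.1),(426.1,158.5),(406.1,256.3)]: print(np.round(atz(w,uv,75)),np.round(atz(w,uv,90)))
```

```text
[707. 317.  75.] [697. 306.  90.]
[498. 201.  75.] [497. 195.  90.]
[610. 205.  75.] [605. 199.  90.]
```

View pics/i.png

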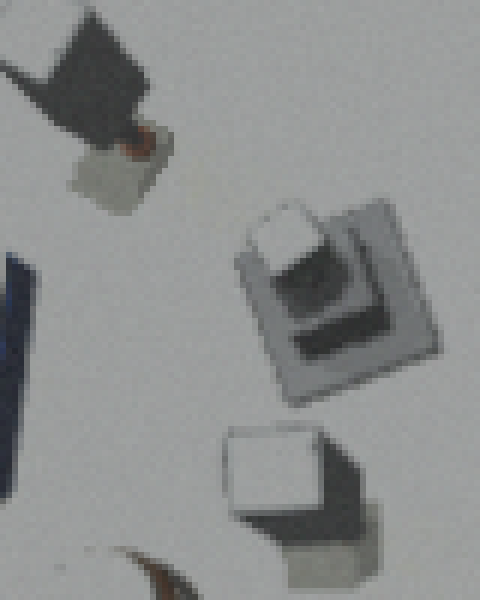

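View pics/j.png

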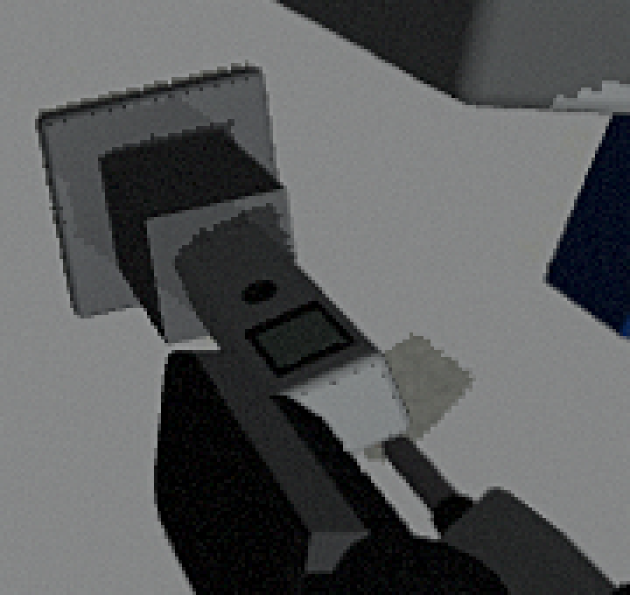

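View pics/k.png

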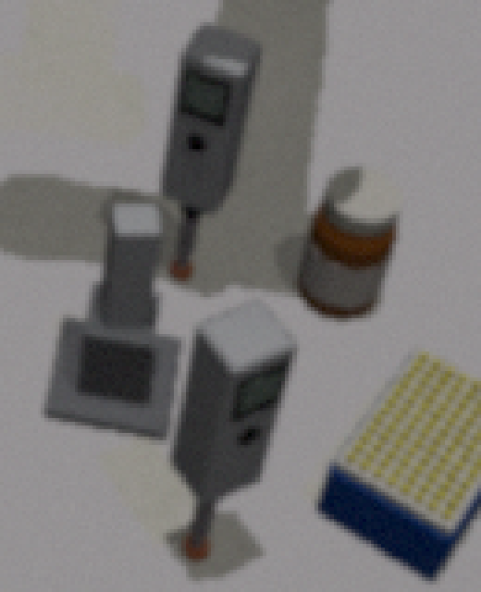

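Run:
```python
from h import *
import pickle
w,p,t=pickle.load(open('v2.pkl','rb'))
J=lambda u,v:(340+u/3.5,180+v/3.5); I=lambda u,v:(150+u/6,155+v/6); Kk=lambda u,v:(310+u/3.7,180+v/3.7)
print('front top edge',atz(w,J(272,400),170),atz(w,J(385,355),170), 'right rear',atz(w,J(410,428),170))
print('top quad',[atz(t,I(*c),170).round(1) for c in [(245,243),(290,203),(328,235),(274,278)]])
print('foot',[atz(t,I(*c),10).round(1) for c in [(237,255),(387,198),(440,350),(292,405)]])
print('foot w',[atz(w,J(*c),10).round(1) for c in [(40,118),(262,70),(78,318)]])
print('column top w',[atz(w,J(*c),75).round(1) for c in [(149,218),(288,188),(166,342)]])
print('handle bottom? ')
print('disp',[atz(w,J(*c),150).round(1) for c in [(248,335),(320,302)]])
print('decoy near tip',atz(w,(400.4,148.4),6), 'tip scene',atz(p,Kk(180,270),6)); 
for z in (170,190,200,210,220,230): print(z,'near',atz(t,I(272,472),z).round(),'far',atz(t,(163-5,160),z).round(), 'scene near top',atz(p,Kk(225,45),z).round(),'far',atz(p,Kk(247,330),z).round())
print('far tip',atz(t,I(138,142),6),atz(p,Kk(197,550),6))
```

```text
front top edge [608.6282744  183.19539626 170.        ] [592.80086796 208.69784409 170.        ] right rear [612.35274761 220.69138816 170.        ]
top quad [array([605.9, 220.7, 170. ]), array([624.3, 200.2, 170. ]), array([609.1, 182.4, 170. ]), array([589.4, 206.9, 170. ])]
foot [array([633.1, 254. ,  10. ]), array([661.8, 177.2,  10. ]), array([582.7, 149.2,  10. ]), array([555.3, 224.3,  10. ])]
foot w [array([585.4, 149.7,  10. ]), array([557.5, 227.1,  10. ]), array([663.4, 179. ,  10. ])]
column top w [array([596.7, 175. ,  75. ]), array([581.2, 217.4,  75. ]), array([639.5, 189.8,  75. ])]
handle bottom? 
disp [array([600.4, 182.1, 150. ]), array([588.6, 199. , 150. ])]
decoy near tip [496.06559535 195.77552761   6.        ] tip scene [498.01153373 198.91283021   6.        ]
170 near [500. 206. 170.] far [709. 316. 170.] scene near top [433. 179. 170.] far [651. 298. 170.]
190 near [498. 203. 190.] far [703. 311. 190.] scene near top [455. 187. 190.] far [667. 302. 190.]
200 near [496. 201. 200.] far [700. 309. 200.] scene near top [466. 190. 200.] far [675. 305. 200.]
210 near [495. 199. 210.] far [697. 306. 210.] scene near top [477. 194. 210.] far [683. 307. 210.]
220 near [494. 198. 220.] far [694. 304. 220.] scene near top [488. 198. 220.] far [691. 309. 220.]
230 near [492. 196. 230.] far [692. 301. 230.] scene near top [499. 202. 230.] far [699. 311. 230.]
far tip [694.25434333 308.07192467   6.        ] [698.57096558 312.58937632   6.        ]
```

Request:
apply_moves --increments '[[[-0.2,0.4,0,0,0,-0.25,1],[-0.4,0.8,0,0,0,-0.5,1],[-0.5,1,0,0,0,-0.7,1]]]'

```text
clock: 10.8
position: [577.6, 156.6, 385.4]
ee_rot: [-0.235, 0.972, 0.0, 0.0]
contact_force: [-0.7, -0.4, 1.1]
gripper_width: 85.4
```

Run:
```python
from h import *
s=arm.read_state();print(s['clock'],s['position'],s['ee_rot'],s['joints'].round(2))
```

```text
10.8 [577.61546754 156.63492281 385.43079716] [-2.35233854e-01  9.71938793e-01  1.30252179e-04  1.05624719e-05] [ 0.54  0.3   0.08 -0.   -1.35 -1.63]
```

Request:
apply_moves --increments '[[[-0.24,0.13,0.2,0,0,-0.15,1],[-0.49,0.26,0.45,0,0,-0.3,1],[-0.49,0.26,0.45,0,0,-0.3,1],[-0.49,0.26,0.45,0,0,-0.3,1]]]'

```text
clock: 11.2
position: [608.9, 199.8, 339.9]
ee_rot: [-0.305, 0.952, -0.001, -0.001]
contact_force: [-0.3, -1.1, 0.6]
gripper_width: 85.6
```

Run:
```python
from h import *
import pickle
s=arm.read_state();print(s['clock'],s['position'],s['ee_rot'])
w=arm.get_image('wrist');pickle.dump(w,open('w3.pkl','wb'))
cv2.imwrite('pics/w3.png',cv2.resize(w['img'][:,:,::-1],(800,600),interpolation=3))
c=np.array([609.3,202,0])
print('exp top centre zoom',proj(w,c+[0,0,170])/.7,'bottom',proj(w,c+[0,0,75])/.7)
```

```text
11.2 [608.8564342  199.81276239 339.87792897] [-3.04649057e-01  9.52463837e-01 -5.11413882e-04 -1.15303252e-03]
exp top centre zoom [403.88615453 315.80004951] bottom [402.83523299 272.34672185]
```

View pics/w3.png

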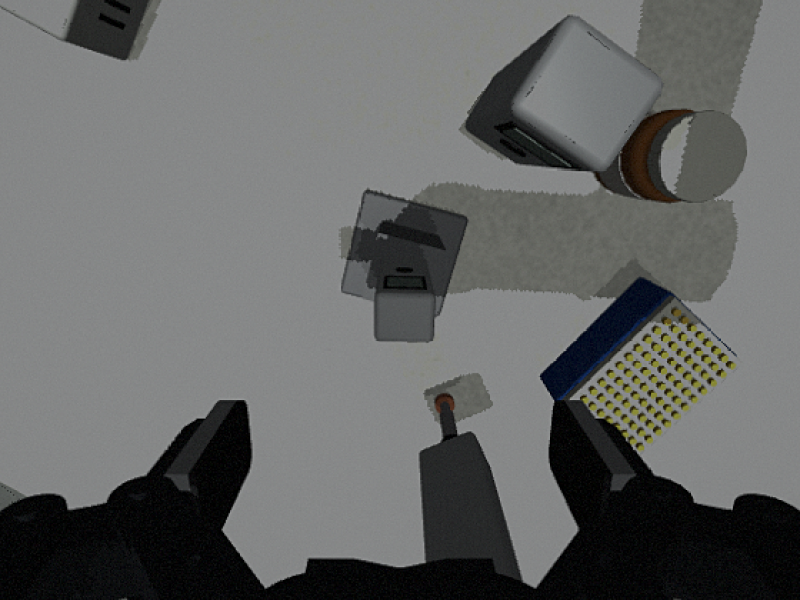

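Request:
apply_moves --increments '[[[0,0,0.4,0,0,0,1],[0,0,0.8,0,0,0,1],[0,0,0.8,0,0,0,1]]]'

```text
clock: 11.55
position: [606.2, 197.8, 256.8]
ee_rot: [-0.304, 0.953, -0.0, -0.005]
contact_force: [-0.1, -0.8, -0.5]
gripper_width: 85.1
```

Run:
```python
from h import *
import pickle
w=pickle.load(open('w3.pkl','rb'))
print([atz(w,(a*.7,b*.7),170).round(1) for a,b in [(377,290),(434,290),(433,342),(374,340)]])
s=arm.read_state();print(s['clock'],s['position'],s['ee_rot'])
w=arm.get_image('wrist');pickle.dump(w,open('w4.pkl','wb'))
cv2.imwrite('pics/w4.png',cv2.resize(w['img'][:,:,::-1],(800,600),interpolation=3))
s=arm.read_state();print(s['clock'],s['position'],s['ee_rot'])
```

```text
[array([606.2, 183.8, 170. ]), array([590.3, 206.2, 170. ]), array([612. , 221.7, 170. ]), array([628.2, 197.3, 170. ])]
11.55 [606.23853025 197.79742506 256.79639056] [-3.03634376e-01  9.52776005e-01 -3.54837956e-04 -4.89129469e-03]
11.6 [608.07567033 198.47292266 260.46900898] [-3.04249645e-01  9.52590805e-01 -6.21225503e-04 -1.58928332e-03]
```

View pics/w4.png

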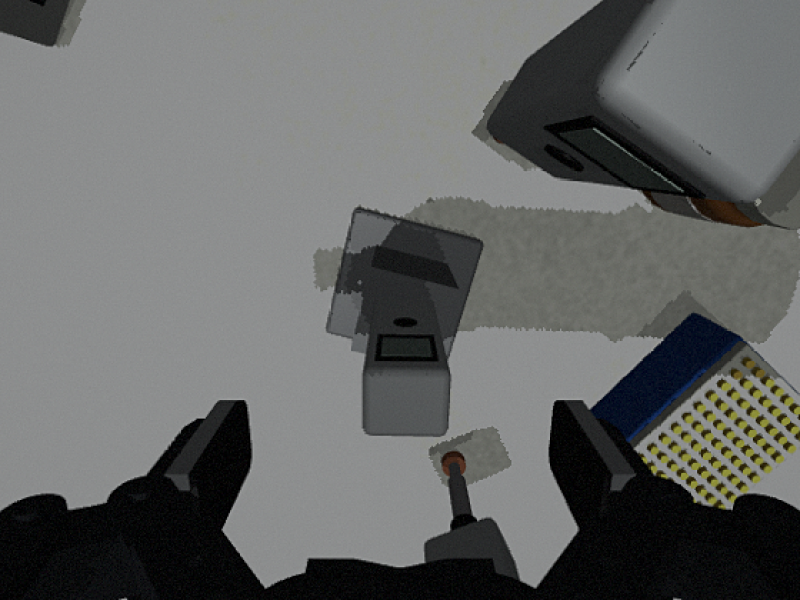

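Request:
apply_moves --increments '[[[-0.02,0.02,0.3,0,0,0,1],[-0.02,0.02,0.55,0,0,0,1],[-0.02,0.02,0.58,0,0,0,1],[-0.02,0.02,0.58,0,0,0,1],[-0.02,0.02,0.58,0,0,0,1]]]'

```text
clock: 12.1
position: [610.6, 202.9, 206.1]
ee_rot: [-0.305, 0.952, 0.0, 0.003]
contact_force: [-0.9, 1.3, 0.6]
gripper_width: 85.5
```

Run:
```python
from h import *
s=arm.read_state();print(s['clock'],s['position'],R.from_quat(s['ee_rot']).as_matrix().round(4).tolist(),s['contact_force'])
```

```text
12.1 [610.58512354 202.87856919 206.12291299] [[-0.8141, -0.5807, 0.0049], [-0.5807, 0.8141, 0.0019], [-0.0051, -0.0013, -1.0]] [-0.93988011  1.30097198  0.6222959 ]
```

Request:
apply_moves --increments '[[[0.01,0,0.03,0,0,0,1],[0.01,0,0.03,0,0,0,0.2],[0.01,0,0.03,0,0,0,-0.2],[0.01,0,0.03,0,0,0,-1],[0.01,0,0.03,0,0,0,-1],[0.01,0,0.03,0,0,0,-1],[0.01,0,0.03,0,0,0,-1],[0.01,0,0.03,0,0,0,-1]]]'

```text
clock: 12.9
position: [608.6, 202.1, 200.2]
ee_rot: [-0.305, 0.952, 0.0, 0.0]
contact_force: [-0.7, 0.7, 1.6]
gripper_width: 29.4
```

Run:
```python
from h import *
s=arm.read_state();print(s['clock'],s['position'],R.from_quat(s['ee_rot']).as_matrix().round(4).tolist(),s['contact_force'],s['wrist_torque'],s['gripper_width'])
w=arm.get_image('wrist')
cv2.imwrite('pics/w5.png',cv2.resize(w['img'][:,:,::-1],(800,600),interpolation=3))
```

```text
12.9 [608.60446251 202.05906484 200.20651886] [[-0.8142, -0.5806, 0.0006], [-0.5806, 0.8142, 0.0002], [-0.0006, -0.0002, -1.0]] [-0.65362101  0.67041369  1.64468577] [ 0.04556064 -0.01660222  0.03896354] 29.441107595469425
```

View pics/w5.png

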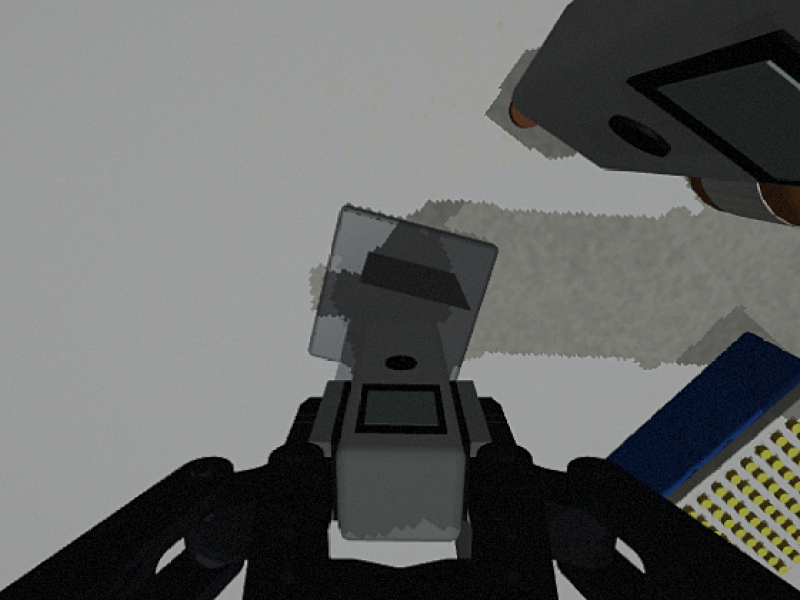

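Request:
apply_moves --increments '[[[0,0,-0.15,0,0,0,-1],[0,0,-0.4,0,0,0,-1],[0,0,-0.7,0,0,0,-1],[0,0,-0.95,0,0,0,-1],[0,0,-1,0,0,0,-1],[0,0,-1,0,0,0,-1]]]'

```text
clock: 13.55
position: [608.2, 201.9, 299.7]
ee_rot: [-0.305, 0.952, 0.0, 0.0]
contact_force: [0.7, -0.6, -2.7]
gripper_width: 29.4
```

Run:
```python
from h import *
s=arm.read_state();print(s['clock'],s['position'],s['contact_force'],s['wrist_torque'],s['gripper_width'])
w=arm.get_image('scene'); cv2.imwrite('pics/x.png',cv2.resize(w['img'][150:340,290:440,::-1],None,fx=3.2,fy=3.2,interpolation=3))
```

```text
13.55 [608.18395021 201.93079165 299.69526786] [ 0.67885139 -0.58396352 -2.74245747] [-0.0338867   0.00869321 -0.007802  ] 29.403494154746543
```

View pics/x.png

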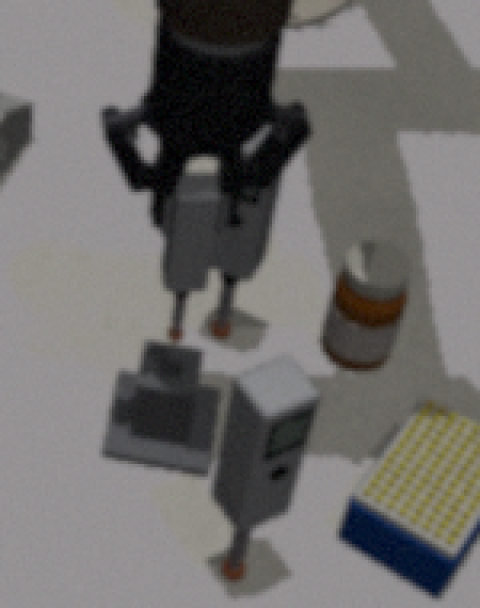

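Request:
apply_moves --increments '[[[0,0,-0.2,0,0,0,-1],[0.1,-0.08,-0.45,0,0,0,-1],[0.3,-0.24,-0.5,0,0,0,-1],[0.55,-0.44,-0.5,0,0,0,-1],[0.8,-0.64,-0.5,0,0,0,-1],[0.95,-0.76,-0.5,0,0,0,-1]]]'

```text
clock: 14.2
position: [573.3, 82.1, 347.8]
ee_rot: [-0.304, 0.953, 0.0, -0.002]
contact_force: [0.9, -0.8, -1.2]
gripper_width: 29.5
```

Request:
apply_moves --increments '[[[0.25,-0.2,0,0,0,0,-1],[0.5,-0.4,0,0,0,0,-1],[0.75,-0.6,0,0,0,0,-1],[0.9,-0.72,0,0,0,0,-1]]]'

```text
clock: 14.6
position: [542.1, -28.3, 348.4]
ee_rot: [-0.304, 0.953, 0.0, -0.001]
contact_force: [0.6, 0.5, -1.7]
gripper_width: 29.2
```

Request:
apply_moves --increments '[[[0.25,-0.2,0,0,0,0,-1],[0.5,-0.4,0,0,0,0,-1],[0.7,-0.58,0,0,0,0,-1],[0.82,-0.66,0,0,0,0,-1],[0.87,-0.7,0,0,0,0,-1],[0.87,-0.7,0,0,0,0,-1],[0.87,-0.7,0,0,0,0,-1]]]'

```text
clock: 15.3
position: [513.6, -133.0, 349.6]
ee_rot: [-0.305, 0.952, 0.0, -0.0]
contact_force: [0.6, 0.1, -1.8]
gripper_width: 29.6
```

Run:
```python
from h import *
import pickle
w=arm.get_image('wrist');p=arm.get_image('scene');t=arm.get_image('top');s=arm.read_state()
print(s['clock'],s['position'],s['contact_force'],s['wrist_torque'],s['gripper_width'],s['ee_rot'])
pickle.dump((w,p,t),open('v6.pkl','wb'))
cv2.imwrite('pics/w6.png',cv2.resize(w['img'][:,:,::-1],(800,600),interpolation=3))
cv2.imwrite('pics/p6.png',cv2.resize(p['img'][80:240,190:320,::-1],None,fx=3.7,fy=3.7,interpolation=3))
for q in (w,p): print([(np.round(d['at'],1).tolist(),round(d['conf'],2)) for d in arm.mark_of('tip_face',q)],[(np.round(d['at'],1).tolist(),round(d['conf'],2)) for d in arm.mark_of('mark',q)])
```

```text
15.45 [ 513.79789614 -132.67565913  349.79166475] [ 0.51271441 -0.14339994 -1.84427525] [-0.00458089 -0.01820685 -0.0035295 ] 29.575635148740563 [-3.05329942e-01  9.52246617e-01  7.85171686e-05  1.26768617e-05]
[([486.4, 303.8], 0.54), ([279.7, 212.9], 0.45)] [([277.3, 194.4], 0.68)]
[([361.8, 254.1], 0.52), ([360.9, 330.3], 0.38)] [([255.2, 177.5], 0.63)]
```

View pics/w6.png

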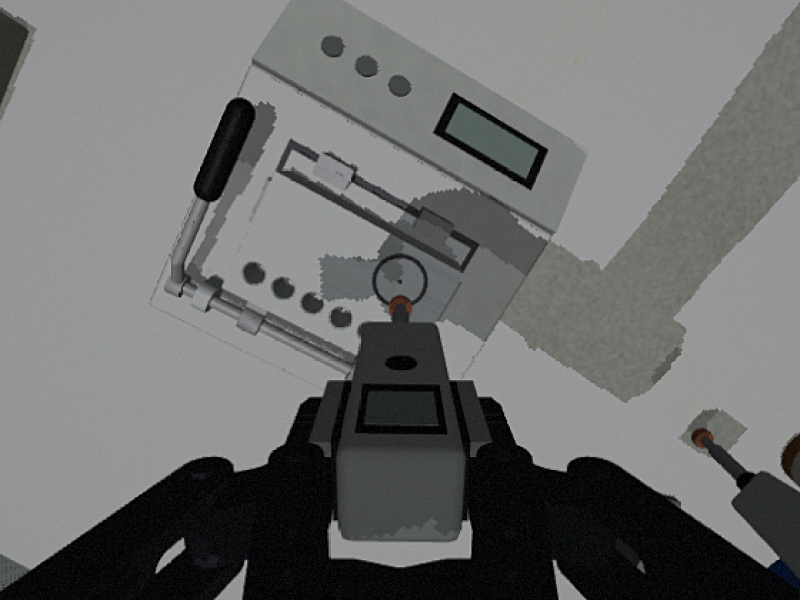

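View pics/p6.png

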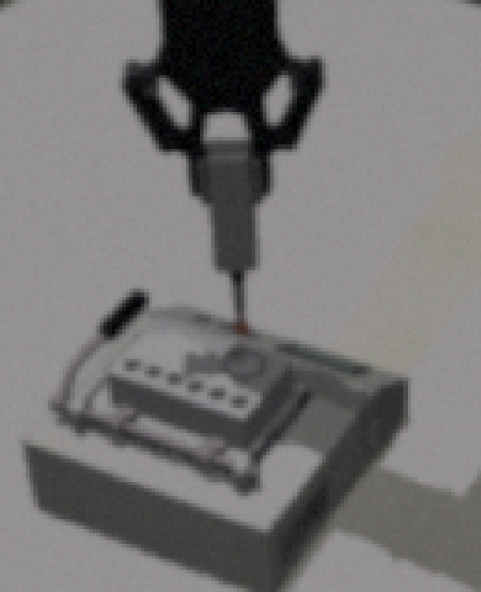

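Run:
```python
from h import *
import pickle
w,p,t=pickle.load(open('v6.pkl','rb'))
print('ring',atz(w,(400.5*.7,280*.7),125), atz(p,(190+244/3.7,80+363/3.7),125))
print('tip',[atz(w,(400.5*.7,y*.7),162.6).round(1) for y in (297,300,305)])
print('pred tip at TCP xy',proj(w,[513.6,-132.9,162.6])/.7, proj(p,[513.6,-132.9,162.6]))
T=np.array([513.6,-132.9,349.7]); print('handle top predicted', proj(w,[513.6,-132.9,349.7-30])/.7)
a=w['img'][170:240,240:320,::-1]; cv2.imwrite('pics/z6.png',cv2.resize(a,None,fx=8,fy=8,interpolation=3))
```

```text
ring [ 511.62370451 -134.29897427  125.        ] [ 509.09137187 -134.11712736  125.        ]
tip [array([ 511.5, -134.5,  162.6]), array([ 512.8, -133.5,  162.6]), array([ 515. , -132. ,  162.6])]
pred tip at TCP xy [400.6039809  301.91830218] [254.6001661  168.68018608]
handle top predicted [401.91586042 494.49497994]
```

View pics/z6.png

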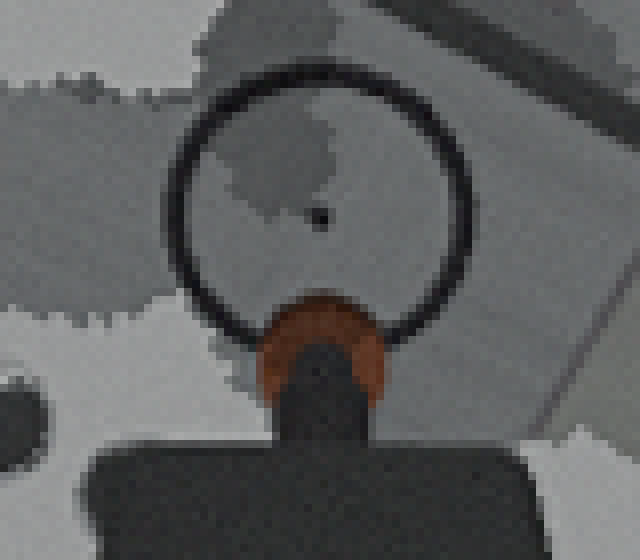

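Request:
apply_moves --increments '[[[0.01,0,0.08,0,0,0,-1],[0.03,0,0.18,0,0,0,-1],[0.03,0,0.26,0,0,0,-1],[0.03,0,0.31,0,0,0,-1],[0.03,0,0.33,0,0,0,-1],[0.03,0,0.33,0,0,0,-1],[0.03,0,0.33,0,0,0,-1]]]'

```text
clock: 16.35
position: [511.3, -135.3, 317.2]
ee_rot: [-0.305, 0.952, -0.0, 0.0]
contact_force: [0.6, -0.0, -1.1]
gripper_width: 29.5
```

```bash
cat > look.py <<'E'
from h import *
import pickle,sys
n=sys.argv[1]
F=[];P=[]
w=arm.get_image('wrist');s=arm.read_state();F.append(s['contact_force']);P.append(s['position'])
p=arm.get_image('scene');s=arm.read_state();F.append(s['contact_force']);P.append(s['position'])
for i in range(int(sys.argv[2])): arm.get_image('scene');s=arm.read_state();F.append(s['contact_force']);P.append(s['position'])
print(s['clock'],np.mean(P,0).round(2),np.array(F).round(2)[:,2],np.mean(F,0).round(2),s['gripper_width'],s['ee_rot'].round(4))
pickle.dump((w,p),open(n+'.pkl','wb'))
a=w['img'][170:240,240:320,::-1]; b=p['img'][140:200,220:290,::-1]
a=cv2.resize(a,(400,350),interpolation=3);b=cv2.resize(b,(400,350),interpolation=3)
cv2.imwrite('pics/'+n+'.png',np.hstack([a,b]))
E
python3 look.py L1 1
```

```text
16.5 [ 511.24 -135.25  317.3 ] [-1.41 -1.33 -1.96] [-0.39 -0.11 -1.56] 29.697621977829716 [-3.047e-01  9.524e-01 -1.000e-04  4.000e-04]
```

View pics/L1.png

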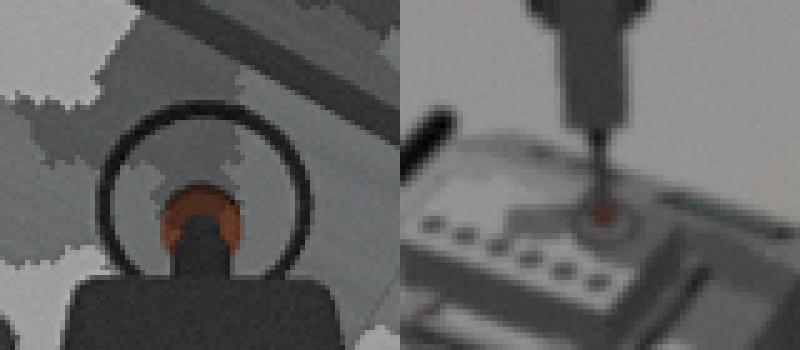

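```bash
cat > avg.py <<'E'
from h import *
F=[];P=[]
for i in range(16): arm.get_image('wrist');s=arm.read_state();F.append(s['contact_force']);P.append(s['position'])
F=np.array(F);P=np.array(P)
print(s['clock'],'P',P.mean(0).round(2),P.std(0).round(2),'F',F.mean(0).round(2),F.std(0).round(2),s['gripper_width'],s['ee_rot'].round(4))
E
python3 avg.py
```

```text
17.3 P [ 511.07 -135.22  316.99] [0.03 0.01 0.11] F [-0.15 -0.08 -1.31] [0.27 0.43 0.59] 29.37939880223241 [-0.3047  0.9524 -0.      0.    ]
```

Request:
apply_moves --increments '[[[0.005,0,0.01,0,0,0,-1],[0.01,0.005,0.025,0,0,0,-1],[0.015,0.005,0.04,0,0,0,-1],[0.015,0.005,0.05,0,0,0,-1],[0.015,0.005,0.06,0,0,0,-1],[0.015,0.005,0.065,0,0,0,-1],[0.015,0.005,0.065,0,0,0,-1]]]'

```text
clock: 18.0
position: [509.4, -135.7, 310.5]
ee_rot: [-0.305, 0.952, 0.0, -0.0]
contact_force: [-0.3, 0.2, -0.6]
gripper_width: 29.2
```

```bash
python3 avg.py; python3 look.py L2 1
```

```text
18.8 P [ 509.52 -135.71  310.46] [0.03 0.01 0.04] F [-0.83  0.27  0.33] [0.3  0.35 0.47] 29.540612233645682 [-0.3047  0.9524 -0.     -0.    ]
18.95 [ 509.54 -135.69  310.42] [-0.57  1.04  0.75] [-0.86  0.57  0.41] 29.37963629637435 [-0.3047  0.9524 -0.     -0.    ]
```

View pics/L2.png

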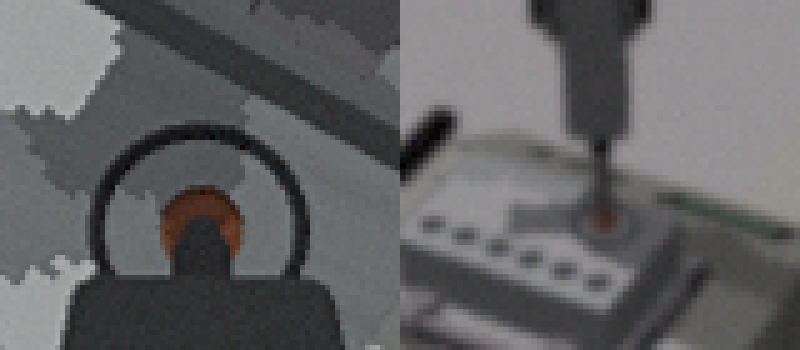

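Request:
apply_moves --increments '[[[0,0,0.01,0,0,0,-1],[0,0,0.02,0,0,0,-1],[0,0,0.03,0,0,0,-1],[0,0,0.03,0,0,0,-1],[0,0,0.03,0,0,0,-1],[0,0,0.03,0,0,0,-1]]]'

```text
clock: 19.55
position: [509.6, -135.7, 307.6]
ee_rot: [-0.305, 0.952, -0.0, 0.0]
contact_force: [-0.4, -0.2, 1.6]
gripper_width: 29.3
```

```bash
python3 avg.py; python3 look.py L3 1
python3 - <<'E'
from h import *
p=arm.get_image('scene');cv2.imwrite('pics/p9.png',cv2.resize(p['img'][100:350,110:460,::-1],None,fx=2.2,fy=2.2,interpolation=3))
w=arm.get_image('wrist');cv2.imwrite('pics/w9.png',w['img'][:,:,::-1])
E
```

```text
20.35 P [ 509.6  -135.71  307.48] [0.01 0.01 0.03] F [-0.59 -0.36  1.33] [0.44 0.4  0.46] 29.335796995943024 [-3.047e-01  9.524e-01 -1.000e-04  1.000e-04]
20.5 [ 509.59 -135.71  307.45] [1.7  0.87 1.71] [-0.52 -0.56  1.43] 29.225897663051022 [-3.047e-01  9.524e-01 -0.000e+00  1.000e-04]
```

View pics/L3.png

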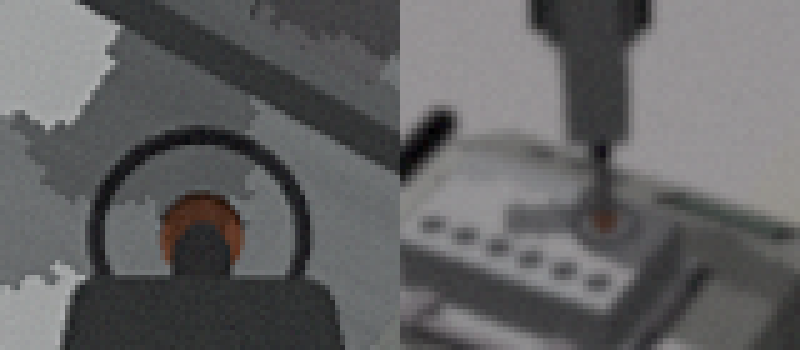

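View pics/p9.png

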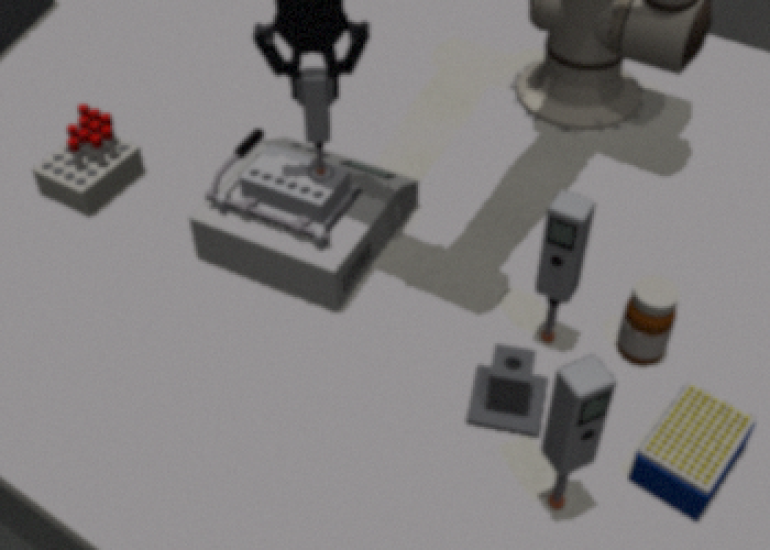

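View pics/w9.png

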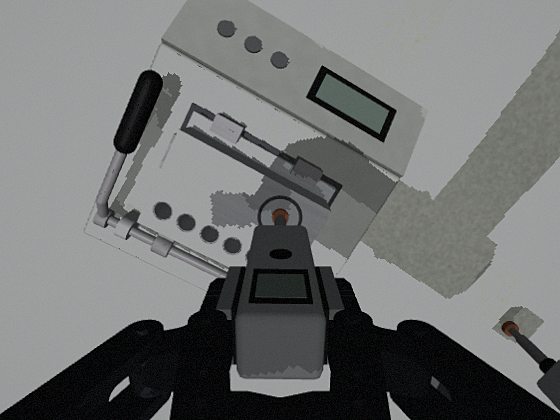

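```bash
python3 -c "
from bench import arm
print(arm.job_done())
s=arm.read_state();print(s['clock'],s['position'],s['contact_force'],s['gripper_width'])"
```

```text
the job is handed in; nothing more can be done
None
the job is handed in; nothing more can be done
```

I shut the clamp first, then took the small thermometer out of its stand. I handed the job in at about 20.6 s while holding it upright inside the engraved ring.

**Clamp:** I pushed the lever down with closed fingertips until it met the stop. The last 3 mm of commanded travel moved the fingers only 0.6 mm and the force rose to about 13 N. The grip's position in the top and scene pictures fits an angle of about 0.

**Tip:** The tip is within about 1 mm of the ring's centre, against 8 mm of room. Tool height and added force (about 2.7 N) both put it about 4.7 mm in, out of 10 mm. The tool was vertical and steady to 0.03 mm.

**Surroundings:** In the last scene picture the bottle, rack, tip box and the two larger thermometers look where they were. The arm did not go near them.

**Checks that disagreed:** At first the networks mixed up the stand and bottle in the top view, and their tip positions were poor. I used pixel positions read from the pictures for those instead. Single force readings vary by about 0.5 N, so the force figure is an average of 16. The hand-in gave no verdict, and I could take no reading after it.

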